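# Find the loose-capped bottle in the leaning rack

## Task

One of the three bottles in the leaning rack has a loose cap. Working from the left pocket to the right, grip each cap and gently twist it about 20 degrees, without forcing the tight ones; when all three have been tried, take the loose-capped bottle out and stand it upright in the steel tray for rework. Leave the other two seated in the rack and the things lying about where they are.

Things in the scene. Friction and masses are not known exactly. Their poses are not given: they have to be found in the camera images.
- bottle_1: One of three identical-looking square white plastic bottles, 54 x 54 mm, 140 mm tall with cap, about 0.2 kg; origin at the centre of its underside, z along its axis to the cap. It starts leaning in a pocket of the rack; which bottle is in which pocket varies. The square body reaches 92 mm above the underside, then a 36 mm neck, then the cap from 112 to 140 mm.
- cap_1 (a joint): Twist of the cap of bottle_1, rad, positive anticlockwise seen from above. A tight cap rests at 0, gives springily (about 1.2 N m per rad) and springs back when let go; the loose one (found only by twisting) turns freely at 0.04 N m, starts within 0.06 of 0 and stays where left. A 0.35 rad twist of the hand either way is a fair trial; over 0.6 spoils a tight cap.
- cap_1_grip (a point): Centre of the black ribbed round cap of bottle_1 (46 mm diameter, 28 mm tall), on the bottle's axis, 14 mm below the cap's flat top and 126 mm above the underside. A grey ridge on top, centre to rim, shows how far it was turned; the ridges do not point exactly alike at first. A grip of 30 to 40 N serves.
- bottle_2: One of three identical-looking square white plastic bottles, 54 x 54 mm, 140 mm tall with cap, about 0.2 kg; origin at the centre of its underside, z along its axis to the cap. It starts leaning in a pocket of the rack; which bottle is in which pocket varies. The square body reaches 92 mm above the underside, then a 36 mm neck, then the cap from 112 to 140 mm.
- cap_2 (a joint): Twist of the cap of bottle_2, rad, positive anticlockwise seen from above. A tight cap rests at 0, gives springily (about 1.2 N m per rad) and springs back when let go; the loose one (found only by twisting) turns freely at 0.04 N m, starts within 0.06 of 0 and stays where left. A 0.35 rad twist of the hand either way is a fair trial; over 0.6 spoils a tight cap.
- cap_2_grip (a point): Centre of the black ribbed round cap of bottle_2 (46 mm diameter, 28 mm tall), on the bottle's axis, 14 mm below the cap's flat top and 126 mm above the underside. A grey ridge on top, centre to rim, shows how far it was turned; the ridges do not point exactly alike at first. A grip of 30 to 40 N serves.
- bottle_3: One of three identical-looking square white plastic bottles, 54 x 54 mm, 140 mm tall with cap, about 0.2 kg; origin at the centre of its underside, z along its axis to the cap. It starts leaning in a pocket of the rack; which bottle is in which pocket varies. The square body reaches 92 mm above the underside, then a 36 mm neck, then the cap from 112 to 140 mm.
- cap_3 (a joint): Twist of the cap of bottle_3, rad, positive anticlockwise seen from above. A tight cap rests at 0, gives springily (about 1.2 N m per rad) and springs back when let go; the loose one (found only by twisting) turns freely at 0.04 N m, starts within 0.06 of 0 and stays where left. A 0.35 rad twist of the hand either way is a fair trial; over 0.6 spoils a tight cap.
- cap_3_grip (a point): Centre of the black ribbed round cap of bottle_3 (46 mm diameter, 28 mm tall), on the bottle's axis, 14 mm below the cap's flat top and 126 mm above the underside. A grey ridge on top, centre to rim, shows how far it was turned; the ridges do not point exactly alike at first. A grip of 30 to 40 N serves.
- slot_left (a point): Centre of the inner floor of the left pocket of the rack, as seen from the robot (left is +y); a bottle's underside rests here. The pocket is 57 mm square inside and about 41 mm deep along the leaning axis.
- slot_middle (a point): Centre of the inner floor of the middle pocket of the rack, as seen from the robot (left is +y); a bottle's underside rests here. The pocket is 57 mm square inside and about 41 mm deep along the leaning axis.
- slot_right (a point): Centre of the inner floor of the right pocket of the rack, as seen from the robot (left is +y); a bottle's underside rests here. The pocket is 57 mm square inside and about 41 mm deep along the leaning axis.
- rack: Fixed wooden rack, 256 mm along its y, three square open-topped pockets 92 mm apart. Origin on the bench under its middle; x away from the robot, y to the left, yaw within 0.15 rad. Pockets and bottles lean 0.45 rad (26 degrees) from vertical (bottles up to 0.05 more, from play), tops towards the rack's -x (the robot), so caps are taken and drawn out along this axis.
- tray: Fixed shallow square steel rework tray, 110 x 110 mm outside, 25 mm high, walls and floor 5 mm thick, empty, to the right of the rack. Origin at the centre of its underside; inner floor 5 mm above it.
- pliers: Bystander, loose: pliers with red grips, 190 mm long, lying in front of the tray and rack; origin at the centre of its underside.
- screwdriver: Bystander, loose: flat screwdriver with a yellow handle, 213 mm long, lying in front of the rack; origin at the centre of its underside.
- lidded_jar: Bystander, loose: glass jar with a metal lid, 71 mm wide, 102 mm tall, behind the tray; origin at the centre of its underside.
- tape_roll: Bystander, loose: roll of black tape, 62 mm wide, 19 mm high, to the right of the tray; origin at the centre of its underside.

How it is judged (in metres and radians):
On the way, in this order (a step that is already met when the one before it is completed fails the run):
1. the cap of the bottle in the left pocket is tried: twisted either way with the bottle still in its pocket (a tight cap gives at least 0.1 rad, a loose one has been turned to at least 0.2 rad) (((distance between bottle_1 and slot_left below 0.02 m and (value of joint cap_1 above 0.1 rad or value of joint cap_1 below -0.1 rad)) or (distance between bottle_2 and slot_left below 0.02 m and (value of joint cap_2 above 0.2 rad or value of joint cap_2 below -0.2 rad)) or (distance between bottle_3 and slot_left below 0.02 m and (value of joint cap_3 above 0.1 rad or value of joint cap_3 below -0.1 rad)))), for 0.1 s.
2. the cap of the bottle in the middle pocket is tried: twisted either way with the bottle still in its pocket (a tight cap gives at least 0.1 rad, a loose one has been turned to at least 0.2 rad) (((distance between bottle_1 and slot_middle below 0.02 m and (value of joint cap_1 above 0.1 rad or value of joint cap_1 below -0.1 rad)) or (distance between bottle_2 and slot_middle below 0.02 m and (value of joint cap_2 above 0.2 rad or value of joint cap_2 below -0.2 rad)) or (distance between bottle_3 and slot_middle below 0.02 m and (value of joint cap_3 above 0.1 rad or value of joint cap_3 below -0.1 rad)))), for 0.1 s.
3. the cap of the bottle in the right pocket is tried: twisted either way with the bottle still in its pocket (a tight cap gives at least 0.1 rad, a loose one has been turned to at least 0.2 rad) (((distance between bottle_1 and slot_right below 0.02 m and (value of joint cap_1 above 0.1 rad or value of joint cap_1 below -0.1 rad)) or (distance between bottle_2 and slot_right below 0.02 m and (value of joint cap_2 above 0.2 rad or value of joint cap_2 below -0.2 rad)) or (distance between bottle_3 and slot_right below 0.02 m and (value of joint cap_3 above 0.1 rad or value of joint cap_3 below -0.1 rad)))), for 0.1 s.
At the end, for the whole second after the job is handed in: The bottle with the loose cap stands upright (within 0.1 rad) and still on the floor of the tray, its centre within 35 mm of the tray's centre along both tray axes; the other two are seated in their pockets (underside within 12 mm, cap within 15 mm of where they were) (x of bottle_2 in the frame of tray between -0.035 and 0.035 m and y of bottle_2 in the frame of tray between -0.035 and 0.035 m and z of bottle_2 in the frame of tray between -0.005 and 0.012 m and angle between bottle_2's own z axis and vertical below 0.1 rad and linear speed of bottle_2 below 0.02 m/s and angular speed of bottle_2 below 0.2 rad/s and distance of each of bottle_1, bottle_3 from where it was at the start of the episode below 0.012 m and distance of each of cap_1_grip, cap_3_grip from where it was at the start of the episode below 0.015 m); the robot touches nothing.
It fails at once if a tight cap is forced: turned by more than 0.6 rad (value of joint any of cap_1, cap_3 above 0.6 rad or value of joint any of cap_1, cap_3 below -0.6 rad).
It fails at once if a bystander (pliers, screwdriver, jar, tape) is moved more than 30 mm (distance of any of pliers, screwdriver, lidded_jar, tape_roll from where it was at the start of the episode above 0.03 m).
It also fails if it takes over 69 s, if anything falls off the work surface, if the arm or the gripper's body presses on something with over 40 N, if the wrist force passes 120 N, or if a joint passes its speed limit or range.

## Robot

A 6-joint arm with a two-finger parallel gripper is mounted at the origin on a cart in front of the work surface, level with it; the furniture and walls round the work are solid. World frame = base frame: x ahead of the robot, y to its left, z up, the work surface at z = 0. Lengths are in mm, angles in rad, forces in N, time in s.
With the tool pointing down it reaches from about 400 to 925 mm from the base axis. Payload 12.5 kg.
Tool frame: the origin (TCP) lies midway between the tips of the shut fingers; the grasp point (between the pads) lies 19 mm behind it; z points along the fingers, y is the line along which they close (so a half turn about z gives the same grasp; the last joint's range is limited). The gripper opens to 95 mm and grips with 3 to 60 N. Pads are 20 mm wide; open, the fingers measure 119 mm over their backs; the gripper's body (75 mm by 180 mm) begins 59 mm behind the grasp point.
Start: joints at [1.197, 0.491, 1.559, -0, 1.092, -0.106], TCP at [165.364, 602.745, 214.661] pointing down, gripper open.
Joint ranges: [-3.1, 3.1], [-0.84, 2.19], [0.05, 2.79], [-1.13, 4.28], [0.06, 2.93], [-2.69, 2.69]. Speed limits (rad/s): [2.22, 2.22, 2.79, 3.14, 3.14, 3.14].

## Interface

Orientations are given as [roll, pitch, yaw] about the fixed x, y, z axes, in that order (R = Rz(yaw) Ry(pitch) Rx(roll)).
In Python, from plant import ctrl gives the robot as it stands.
- The arm moves only by the shell command python3 -m crank 'ROWS' [FORCE]. ROWS is JSON, a list of rows, each an object with "twist": the turn, a rotation vector about the tool's x, y, z scaled (see below), a list of three; "linear": the shift along the tool's x, y, z scaled (see below), a list of three; "gripper": the opening, from -1 (shut) to 1 (fully open). In form: [{"twist": [ax, ay, az], "linear": [dx, dy, dz], "gripper": gripper}, ...]. A call has 1 to 5 rows; each row is the pose to reach, as a shift and turn from the pose commanded when the call began, along the tool's axes at that moment, turning the shorter way round; what a row does not reach only later rows make up. The controller multiplies each number of a shift by 0.5 m and each number of a turn by 360 degrees. A row lasts 1/8 s, in which the tool goes at most 62.5 mm and 10.7 degrees, less where a joint would pass 70% of its speed; a pose out of reach is approached as far as the arm can. A call with a number of a shift or a turn outside -1 to 1 is refused whole. A call with a gripper value outside its range is refused whole. The fingers move at their own pace and stop on an object; FORCE is the grip in N (left out, the last holds). Time passes only in rows, so rows that repeat a pose let the fingers close. It gives the time, the measured TCP pose, the force, the opening and the grip force at its end, in the units of the state.
- ctrl.state(): the state, without advancing time (a new reading comes with each control period).
- ctrl.read_camera(name): name is "scene" or "top" or "wrist"; returns (picture, depth): 480x640x3 uint8, red, green, blue; 480x640 float32, mm along the optical axis (not along the pixel's ray), 0 where there is no reading.
- ctrl.camera_model(name): a dict with "intrinsics" (3x3 intrinsics, pixels), "D" ([k1, k2, p1, p2, k3] as OpenCV has them; the pictures are not rectified), "world_to_cam" (4x4, takes a point from world to camera coordinates). Camera axes: x right, y up, looking along -z (the intrinsics and any distortion apply to the point x, -y, -z); pixel columns grow to the right and rows downward; lengths in mm; the calibration is good to about 2 mm. A picture is of the moment at which its call begins: read the wrist's pose just before it. camera_model takes no time and is no camera call; for the wrist camera it gives the pose at the moment of the call.
- ctrl.job_done(): hands the job in; it is judged then, once.
Trained networks look in the newest picture that a camera, given by its name, has taken for a name from the list of things; names that differ only in an ending like _2 or _b are one class to them, and where a whole thing is asked for, a point or a joint stands for the part that bears it (a point fixed in the world has none). Each returns a list of dicts, best first, with "confidence" (0 to 1); they miss things now and then, are a little off and sometimes report something else, mostly with a low value. They report only what shows in the picture. A call takes as long as a camera call.
- ctrl.cut_out(camera, thing): "mask" (480x640 bool, what is visible of it) and "box" ([centre column, centre row, width, height] in pixels, round what is visible of it).
- ctrl.landmark_of(camera, thing): "pixel" ([column, row] in pixels: a listed point, or the origin of a listed thing).
The state is a dict: "time_s": time; "q": joint angles; "qd": joint speeds; "effort": joint torques, N m; "tool_pos": TCP position; "ee_rot": TCP orientation; "wrist_force": force on the tool from outside, world axes, zero at the start; "ft_torque": the same for the moment, N m; "finger_gap": finger opening in mm; "grip_force": force on a finger pad.
Only numpy, scipy, OpenCV 4.12 (cv2) and the standard library are available. Lean on these libraries where they do the work, as an engineer would, in place of code of your own. Each camera call takes 0.05 s, during which the arm holds its last target. There are 200 camera calls.

## Working session

There is one attempt and no reset: what is moved stays moved. The work goes in short steps, Python scripts to look and compute and a shell command to move; the robot and the scene stay as the last step left them, time stands still between calls to the robot, and variables do not carry over. Pictures are saved under pics/ and viewed, at most 10 in all, crops included, and the job is handed in when it is done.

```bash
ls; mkdir -p pics
cat > h.py <<'E'
import numpy as np, cv2
from scipy.spatial.transform import Rotation as R
from plant import ctrl
def unproj(cam,px,depth,m=None):
    m=m or ctrl.camera_model(cam); K=np.array(m["intrinsics"]);D=np.array(m["D"])
    px=np.atleast_2d(px).astype(float)
    n=cv2.undistortPoints(px.reshape(-1,1,2),K,D).reshape(-1,2)
    d=np.atleast_1d(depth)
    P=np.c_[n[:,0]*d,-n[:,1]*d,-d]
    T=np.linalg.inv(np.array(m["world_to_cam"]))
    return P@T[:3,:3].T+T[:3,3]
def mask_pts(cam,mask,dep,m=None):
    v,u=np.nonzero(mask&(dep>0)); return unproj(cam,np.c_[u,v],dep[v,u],m)
def save(n,img): cv2.imwrite(f"pics/{n}.png",img[:,:,::-1])
E
python3 - <<'E'
from h import *
s=ctrl.state(); print({k:np.round(v,3) for k,v in s.items()})
for c in ("scene","top"):
    img,d=ctrl.read_camera(c); save(c,img); np.save(c+"_d.npy",d)
    m=ctrl.camera_model(c); print(c,np.round(np.linalg.inv(m["world_to_cam"])[:3],2).tolist())
    for t in ("bottle_1","cap_1_grip","tray","rack","slot_left","slot_middle","slot_right","pliers","screwdriver","lidded_jar","tape_roll"):
        for l in ctrl.landmark_of(c,t)[:3]:
            u,v=l["pixel"]; iu,iv=int(round(u)),int(round(v))
            dd=d[iv,iu] if 0<=iu<640 and 0<=iv<480 else 0
            print(c,t,round(l["confidence"],2),np.round([u,v]),np.round(unproj(c,[u,v],dd)[0]))
E
```

```text
pics
{'time_s': np.float64(0.0), 'q': array([ 1.197,  0.492,  1.559, -0.   ,  1.092, -0.106]), 'qd': array([-0.001, -0.001, -0.002,  0.002, -0.001, -0.   ]), 'effort': array([-1.0000e-03, -6.1265e+01, -2.5817e+01,  6.9000e-02,  4.8000e-02,
       -0.0000e+00]), 'tool_pos': array([165.272, 602.489, 214.068]), 'ee_rot': array([-3.14 , -0.   ,  2.874]), 'wrist_force': array([ 0.667,  0.464, -0.872]), 'ft_torque': array([ 0.018, -0.039, -0.019]), 'grip_force': np.float64(0.0), 'finger_gap': np.float64(95.464)}
scene [[-0.5, 0.66, -0.57, -116.39], [-0.87, -0.37, 0.33, 16.98], [0.01, 0.66, 0.75, 957.18]]
scene bottle_1 0.88 [260. 278.] [ 479. -231.  109.]
scene bottle_1 0.85 [302. 261.] [ 482. -316.  101.]
scene bottle_1 0.77 [213. 300.] [ 479. -138.  106.]
scene cap_1_grip 0.8 [222. 286.] [ 467. -155.  149.]
scene cap_1_grip 0.68 [414. 250.] [ 452. -561.   19.]
scene tray 0.94 [343. 248.] [ 540. -445.    4.]
scene rack 0.73 [262. 285.] [ 471. -229.   98.]
scene slot_left 0.56 [215. 298.] [ 478. -142.  109.]
scene slot_left 0.25 [300. 256.] [ 489. -315.  108.]
scene slot_middle 0.9 [256. 2
[... 539 characters left out ...]
ttle_1 0.7 [294. 234.] [ 522. -341.  113.]
top bottle_1 0.55 [251. 234.] [ 520. -257.  122.]
top cap_1_grip 0.68 [197. 254.] [ 476. -162.  155.]
top tray 0.65 [340. 229.] [ 551. -441.    4.]
top rack 0.82 [252. 228.] [ 535. -256.   90.]
top slot_left 0.79 [205. 228.] [ 531. -165.  106.]
top slot_middle 0.56 [249. 232.] [ 524. -253.  113.]
top slot_right 0.79 [301. 234.] [ 523. -356.  108.]
top slot_right 0.53 [241. 254.] [ 477. -244.  159.]
top pliers 0.86 [311. 310.] [ 371. -382.    1.]
top screwdriver 0.4 [197. 252.] [ 479. -162.  159.]
top screwdriver 0.25 [208. 229.] [ 528. -171.  105.]
top lidded_jar 0.82 [319. 178.] [ 641. -388.  100.]
top tape_roll 0.86 [396. 270.] [ 463. -566.    7.]
```

Run:
```python
import cv2
a=cv2.imread("pics/top.png")[130:350,150:430]; b=cv2.imread("pics/scene.png")[180:400,170:450]
cv2.imwrite("pics/v1.png",cv2.resize(cv2.vconcat([a,b]),None,fx=1.36,fy=1.36,interpolation=cv2.INTER_CUBIC))
```

```text
(no output)
```

View pics/v1.png

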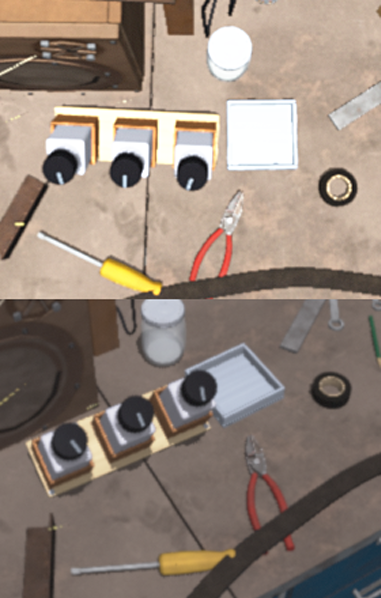

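```bash
cat >> h.py <<'E'
def caps(cam,img,d,m=None):
    "cap blobs: dark, z 95..190 near rack -> list of points"
    v,u=np.mgrid[:480,:640]; 
    P=unproj(cam,np.c_[u.ravel(),v.ravel()],d.ravel(),m).reshape(480,640,3)
    dark=(img.max(2)<75)&(d>0)&(P[...,2]>110)&(P[...,2]<200)&(P[...,0]>400)&(P[...,0]<580)&(P[...,1]<-80)&(P[...,1]>-420)
    n,l,st,c=cv2.connectedComponentsWithStats(dark.astype(np.uint8))
    out=[]
    for i in range(1,n):
        if st[i,4]>150:
            mm=cv2.morphologyEx((l==i).astype(np.uint8),cv2.MORPH_CLOSE,np.ones((7,7)))>0
            out.append((c[i],mm,P[mm&(d>0)]))
    return out
def delta(pos,Rt):
    "tool-frame rows from the commanded~measured pose to pos/Rt"
    s=ctrl.state(); R0=R.from_euler("xyz",s["ee_rot"]); 
    return np.round(R0.inv().apply(np.array(pos)-s["tool_pos"])/500,4), np.round((R0.inv()*Rt).as_rotvec()/(2*np.pi),4)
E
python3 - <<'E'
from h import *
for c in ("top","scene"):
    img=cv2.imread(f"pics/{c}.png")[:,:,::-1]; d=np.load(c+"_d.npy")
    for cc,mm,P in caps(c,img,d):
        # robust plane (RANSAC) = cap top
        rng=np.random.default_rng(0); best=None
        for _ in range(300):
            a=P[rng.choice(len(P),3,False)]; n=np.cross(a[1]-a[0],a[2]-a[0]); 
            if np.linalg.norm(n)<50: continue
            n/=np.linalg.norm(n); n*=np.sign(n[2]); i=abs((P-a[0])@n)<1.5
            if best is None or i.sum()>best.sum(): best=i
        Q=P[best]; ce=Q.mean(0); n=np.linalg.svd(Q-ce)[2][2]; n*=np.sign(n[2])
        lo,hi=Q.min(0),Q.max(0)
        print(c,np.round(cc),len(P),best.sum(),"ctr",np.round(ce,1),"mid",np.round((lo+hi)/2,1),"ext",np.round(hi-lo),"n",np.round(n,3))
E
```

```text
top [194. 252.] 474 269 ctr [ 474.7 -154.6  156. ] mid [ 473.6 -154.8  156.5] ext [34. 41. 21.] n [-0.488  0.017  0.873]
top [243. 254.] 454 263 ctr [ 472.9 -245.3  156. ] mid [ 473.3 -246.   155.7] ext [36. 41. 22.] n [-0.482 -0.009  0.876]
top [291. 256.] 433 251 ctr [ 471.  -337.1  156. ] mid [ 471.3 -337.6  155.7] ext [38. 38. 19.] n [-0.466  0.011  0.885]
scene [315. 245.] 522 234 ctr [ 467.1 -337.9  153. ] mid [ 467.3 -337.   152.8] ext [36. 41. 19.] n [-0.442  0.067  0.894]
scene [269. 264.] 549 269 ctr [ 469.1 -247.   153.5] mid [ 469.4 -247.5  153.8] ext [38. 42. 20.] n [-0.462 -0.024  0.886]
scene [220. 284.] 545 284 ctr [ 470.8 -153.7  153.3] mid [ 470.3 -153.7  152.9] ext [38. 42. 20.] n [-0.459  0.037  0.888]
```

```bash
cat >> h.py <<'E'
a=np.array([-.462,.009,.887]); a/=np.linalg.norm(a)
yr=np.array([.02,1,0]); yr-=a*(a@yr); yr/=np.linalg.norm(yr)
Rl=R.from_matrix(np.c_[np.cross(yr,-a),yr,-a])   # leaning tool
top={"L":np.array([472.7,-154.2,154.6]),"M":np.array([471.,-246,154.8]),"R":np.array([469,-337.5,154.5])}
E
python3 - <<'E'
from h import *
H=np.zeros((10,14))
for c in ("top","scene"):
    d=np.load(c+"_d.npy"); P=mask_pts(c,d>0,d)
    i=((P[:,0]-100)//80).astype(int); j=((P[:,1]+600)//90).astype(int)
    k=(i>=0)&(i<10)&(j>=0)&(j<14); np.maximum.at(H,(i[k],j[k]),P[k,2])
print("cols y from -600 step 90, rows x from 100 step 80");print(H.astype(int))
for w in ([450,250,260],top["L"]+90*a): print(np.round(w),*delta(w,Rl))
E
```

```text
cols y from -600 step 90, rows x from 100 step 80
[[  0   0   0   0   5 218 259 215   7   0   0   0   0   0]
 [  5   6   7  27  29  24  27  34  18  16   0   0   0   0]
 [ 15  18  26  33  33   7  28 114 375 218   0   0   0   0]
 [ 10  11  18   6  32 106 406 430 424 259   0   0   0   0]
 [ 25  29 168 166 166 365 411 412 395 208   0   0   0   0]
 [ 14  29 144 147 151 310 306 265 259 147   0   0   0   0]
 [ 13  74 345 614 614 615 611 610 245 124   0   0   0   0]
 [357 356 365 614 615 614 612 610 335 104   0   0   0   0]
 [357 357 365 478   0   0 251  11  52  23  20   0   0   0]
 [384 414 406 404   0   0 192   4   5   2   0   0   0   0]]
[450 250 260] [-0.7357 -0.5297 -0.0907] [-0.0095 -0.076  -0.0387]
[ 431. -153.  234.] [-0.9127 -1.3177 -0.0396] [-0.0095 -0.076  -0.0387]
```

View pics/scene.png

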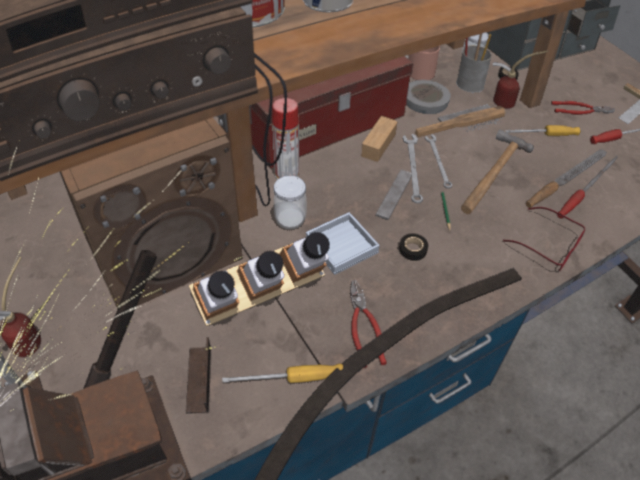

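View pics/top.png

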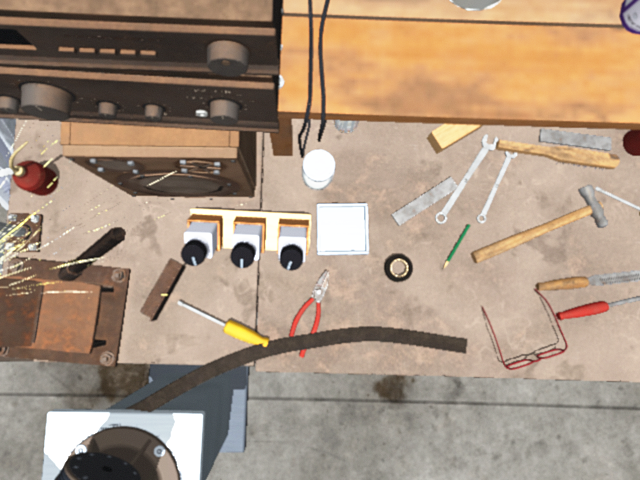

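Run:
```python
from h import *
np.set_printoptions(linewidth=200)
H=np.full((16,19),-1)
A=[]
for c in ("top","scene"):
    d=np.load(c+"_d.npy"); 
    P=unproj(c,np.stack(np.meshgrid(np.arange(640),np.arange(480)),-1).reshape(-1,2),d.ravel()).reshape(480,640,3); A.append(P[d>0])
P=np.vstack(A)
for i in range(16):
  for j in range(19):
    k=(abs(P[:,0]-(220+25*i))<12.5)&(abs(P[:,1]-(-240+40*j))<20)
    if k.sum()>3: H[i,j]=np.percentile(P[k,2],90)
print("y",list(range(-240,520,40)))
for i in range(16): print(220+25*i,H[i])
```

```text
y [-240, -200, -160, -120, -80, -40, 0, 40, 80, 120, 160, 200, 240, 280, 320, 360, 400, 440, 480]
220 [-1 22 21 18 14 -1 -1 -1 -1 -1 -1 -1 -1 -1 -1 -1 -1 -1 -1]
245 [24 25 23 11  1  1  1 25 17 17 14  3  2  3 -1 -1 -1 -1 -1]
270 [26 25  2  2  2  2  2 29 16 17 17 17 25  1 -1 -1 -1 -1 -1]
295 [ 25   2   2   2   2   2   3 109 109 109 141 185 191 168  -1  -1  -1  -1  -1]
320 [ 29  28   2   2   2   2   6 109 110 110 148 191 192 143  -1  -1  -1  -1  -1]
345 [  2  24  16   2   2  18  11 109 110 111 151 191 192 139  -1  -1  -1  -1  -1]
370 [  2   2   5  16  35   7  13 109 110 112 153 191 192  -1  -1  -1  -1  -1  -1]
395 [  3   2   3   3  39   6  15 110 110 112 155 192 192  -1  -1  -1  -1  -1  -1]
420 [  2   3   2   3  38   5  18 109 109 111 198 191 191  13  -1  -1  -1  -1  -1]
445 [146   3 143  22  26   4 167 169 132 275 206 135  30   7  -1  -1  -1  -1  -1]
470 [157   3 156 153   5 248 222 187 243 251 180 155  20   4  -1  -1  -1  -1  -1]
495 [161  60 161 115 258 267 219   4   2 233 246 150  18  20  -1  -1  -1  -1  -1]
520 [124  82 125 120   3   3   3   2   6   3   4  12 120  13  -1  -1  -1  -1  -1]
545 [90 76 95 80  3  3  3  4  4  2  3 18 20 21 -1 -1 -1 -1 -1]
570 [56 46 60 52  3  3  3  4  3  3  3  5 11  3 -1 -1 -1 -1 -1]
595 [  4 269 296  30 285 285 282   3   3   3   3  55   5   3  -1  -1  -1  -1  -1]
```

```bash
cat >> h.py <<'E'
yl=np.cross(-a,yr)  # closing line in the lean plane (+x-ish)
Rl=R.from_matrix(np.c_[yr,yl,-a])
E
python3 -c "
from h import *
print(Rl.as_matrix().round(3), np.linalg.det(Rl.as_matrix()))"
python3 -m crank '[{"twist":[0,0,0],"linear":[0,0,-0.43],"gripper":1},{"twist":[0,0,0],"linear":[0,0,-0.43],"gripper":1},{"twist":[0,0,0],"linear":[0,0,-0.43],"gripper":1},{"twist":[0,0,0],"linear":[0,0,-0.43],"gripper":1}]' 35
python3 -m crank '[{"twist":[0,0,0],"linear":[-0.704,-0.64,0],"gripper":1},{"twist":[0,0,0],"linear":[-0.704,-0.64,0],"gripper":1},{"twist":[0,0,0],"linear":[-0.704,-0.64,0],"gripper":1},{"twist":[0,0,0],"linear":[-0.704,-0.64,0],"gripper":1},{"twist":[0,0,0],"linear":[-0.704,-0.64,0],"gripper":1}]'
python3 -c "
from h import *
print(ctrl.state()['q'].round(2))
for w in ([420,150,430],[410,-154,420],top['L']+90*a): print(*delta(w,Rl))"
```

```text
[[ 0.02   0.887  0.462]
 [ 1.    -0.018 -0.009]
 [ 0.     0.462 -0.887]] 1.0
time_s: 1.7
tool_pos: [165.3, 602.8, 433.7]
ee_rot: [3.136, 0.001, 2.874]
wrist_force: [0.5, -0.6, 0.2]
finger_gap: 95.1
grip_force: 0.0
time_s: 2.33
tool_pos: [333.3, 337.0, 429.8]
ee_rot: [3.141, 0.0, 2.874]
wrist_force: [0.5, -0.1, -0.1]
finger_gap: 95.0
grip_force: 0.0
[ 0.65  0.11  1.55  0.    1.48 -0.65]
[-0.2661 -0.3149 -0.0004] [-0.0648 -0.0505  0.2063]
[-0.4074 -0.9066  0.0193] [-0.0648 -0.0505  0.2063]
[-0.4477 -0.8945  0.3905] [-0.0648 -0.0505  0.2063]
```

```bash
python3 -m crank '[{"twist":[-0.065,-0.05,0.206],"linear":[-0.407,-0.907,0.019],"gripper":1},{"twist":[-0.065,-0.05,0.206],"linear":[-0.407,-0.907,0.019],"gripper":1},{"twist":[-0.065,-0.05,0.206],"linear":[-0.407,-0.907,0.019],"gripper":1},{"twist":[-0.065,-0.05,0.206],"linear":[-0.407,-0.907,0.019],"gripper":1},{"twist":[-0.065,-0.05,0.206],"linear":[-0.407,-0.907,0.019],"gripper":1}]'
python3 -c "
from h import *
print(ctrl.state()['q'].round(2))
for w in ([410,-154,420],top['L']+90*a): print(*delta(w,Rl))"
```

```text
time_s: 2.95
tool_pos: [380.1, 30.8, 424.2]
ee_rot: [2.812, 0.072, 1.984]
wrist_force: [1.4, -0.2, -0.3]
finger_gap: 95.1
grip_force: 0.0
[-0.19 -0.2   1.89  0.14  1.14 -0.65]
[-0.3609 -0.0996  0.0022] [-0.0212 -0.0168  0.0678]
[-0.3501 -0.1826  0.3662] [-0.0212 -0.0168  0.0678]
```

```bash
python3 -m crank '[{"twist":[-0.021,-0.017,0.068],"linear":[-0.361,-0.1,0.002],"gripper":1},{"twist":[-0.021,-0.017,0.068],"linear":[-0.361,-0.1,0.002],"gripper":1},{"twist":[-0.021,-0.017,0.068],"linear":[-0.361,-0.1,0.002],"gripper":1},{"twist":[-0.021,-0.017,0.068],"linear":[-0.355,-0.14,0.1],"gripper":1},{"twist":[-0.021,-0.017,0.068],"linear":[-0.35,-0.17,0.25],"gripper":1}]'
python3 - <<'E'
from h import *
print(ctrl.state()['q'].round(2))
m=ctrl.camera_model("wrist"); img,d=ctrl.read_camera("wrist"); save("w1",img)
print(np.linalg.inv(m["world_to_cam"]).round(2))
for t in ("cap_1_grip",):
    for l in ctrl.landmark_of("wrist",t)[:4]: print(l)
print(*delta(top['L']+90*a,Rl))
E
```

```text
time_s: 3.58
tool_pos: [416.4, -154.5, 304.1]
ee_rot: [2.664, 0.004, 1.552]
wrist_force: [1.5, -1.4, -0.7]
finger_gap: 94.9
grip_force: 0.0
[-0.68 -0.03  2.11  0.44  0.72 -0.94]
[[ 8.9000e-01  1.4000e-01 -4.4000e-01  3.3951e+02]
 [-2.0000e-02  9.6000e-01  2.7000e-01 -8.0310e+01]
 [ 4.6000e-01 -2.3000e-01  8.6000e-01  4.5620e+02]
 [ 0.0000e+00  0.0000e+00  0.0000e+00  1.0000e+00]]
{'pixel': [292.4, 215.6], 'confidence': 0.84}
[-0.0029 -0.0307  0.1319] [-0.0018 -0.0008  0.0002]
```

View pics/w1.png

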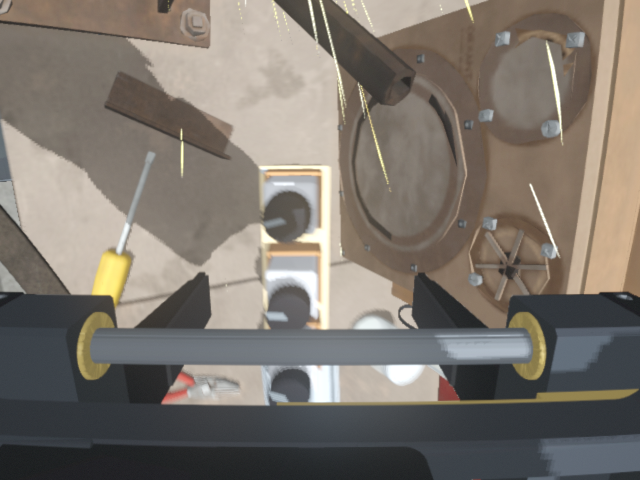

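```bash
cat >> h.py <<'E'
def fitcaps(cam,img,d,m):
    for cc,mm,P in caps(cam,img,d,m):
        best=None; rng=np.random.default_rng(0)
        for _ in range(300):
            p=P[rng.choice(len(P),3,False)]; n=np.cross(p[1]-p[0],p[2]-p[0])
            if np.linalg.norm(n)<50: continue
            n/=np.linalg.norm(n); n*=np.sign(n[2]); i=abs((P-p[0])@n)<1.5
            if n[2]>.7 and (best is None or i.sum()>best.sum()): best=i
        if best is None: continue
        Q=P[best]; ce=Q.mean(0); n=np.linalg.svd(Q-ce)[2][2]; n*=np.sign(n[2])
        uv=np.c_[(Q-ce)@yr,(Q-ce)@yl]; (x,y),r=cv2.minEnclosingCircle(uv.astype(np.float32))
        print(cam,cc.round(),best.sum(),"circle ctr",(ce+x*yr+y*yl).round(1),"r",round(r,1),"n",n.round(3))
E
python3 - <<'E'
from h import *
m=ctrl.camera_model("wrist"); img,d=ctrl.read_camera("wrist"); fitcaps("wrist",img,d,m)
v=d[200:235,270:305]; print(v.min(),v.max())
E
```

```text
wrist [286. 386.] 62 circle ctr [ 464.2 -321.7  143.5] r 10.2 n [ 0.459 -0.579  0.674]
0.0 485.30783
```

Run:
```python
from h import *
m=ctrl.camera_model("wrist"); img=cv2.imread("pics/w1.png")[:,:,::-1]; _,d=ctrl.read_camera("wrist")
for u,v in ((290,205),(300,216),(285,235),(288,216),(292,308),(275,190)): 
    print(u,v,img[v,u],d[v,u],unproj("wrist",[u,v],d[v,u],m).round())
# project estimated tops
K=np.array(m["intrinsics"]);T=np.array(m["world_to_cam"])
for k,t in top.items():
    p=T[:3,:3]@t+T[:3,3]; print(k,cv2.projectPoints(np.array([[p[0],-p[1],-p[2]]]),np.zeros(3),np.zeros(3),K,np.array(m["D"]))[0].ravel().round(1),"depth",-p[2])
```

```text
290 205 [93 88 79] 332.09045 [[ 473. -137.  156.]]
300 216 [113 109 106] 334.01688 [[ 480. -147.  160.]]
285 235 [94 89 82] 338.36453 [[ 468. -163.  154.]]
288 216 [92 86 78] 334.48734 [[ 471. -147.  155.]]
292 308 [101  98 100] 355.90665 [[ 472. -232.  156.]]
275 190 [195 199 204] 378.01862 [[ 480. -131.  104.]]
L [289.7 224.2] depth 337.4477138802504
M [291.1 321.5] depth 360.5387744063049
R [291.8 405.3] depth 383.8509170918474
```

```bash
sed -i 's/img.max(2)<75/img.max(2)<(130 if cam=="wrist" else 75)/' h.py
python3 - <<'E'
from h import *
m=ctrl.camera_model("wrist"); img,d=ctrl.read_camera("wrist"); fitcaps("wrist",img,d,m)
print(np.array(m["intrinsics"])[0])
c=img[185:255,250:330]; cv2.imwrite("pics/w2.png",cv2.resize(c[:,:,::-1],None,fx=7,fy=7))
E
```

```text
wrist [289. 220.] 1722 circle ctr [ 472.7 -154.   155.6] r 21.6 n [-0.466  0.017  0.885]
wrist [291. 309.] 1087 circle ctr [ 471.3 -244.4  155.4] r 21.6 n [-0.46   0.019  0.888]
wrist [291. 388.] 556 circle ctr [ 469.4 -334.2  155.3] r 20.9 n [-0.455  0.094  0.886]
[391.59999808   0.         311.01836341]
```

View pics/w2.png

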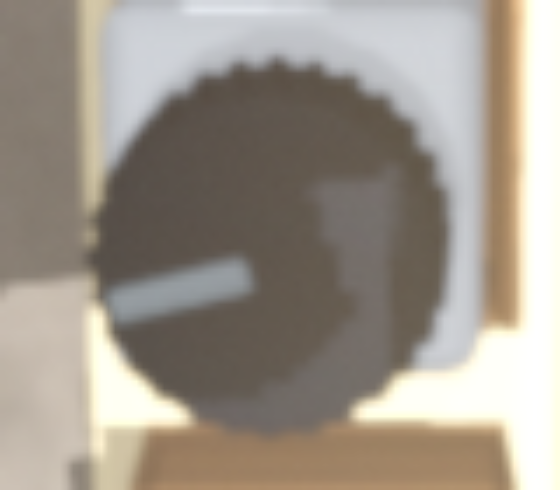

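Run:
```python
from h import *
t=np.array([472.7,-154,155.3]); print(*delta(t+60*a,Rl)); print(*delta(t-32*a,Rl)); print(ctrl.state()['ft_torque'].round(3))
```

```text
[ 0.0012 -0.0418  0.2   ] [-0.0004  0.0001  0.0008]
[ 0.0012 -0.0414  0.384 ] [-0.0004  0.0001  0.0008]
[-0.094  0.322  0.053]
```

```bash
python3 -m crank '[{"twist":[0,0,0.001],"linear":[0.001,-0.042,0.1],"gripper":1},{"twist":[0,0,0.001],"linear":[0.001,-0.042,0.2],"gripper":1},{"twist":[0,0,0.001],"linear":[0.001,-0.042,0.3],"gripper":1},{"twist":[0,0,0.001],"linear":[0.001,-0.042,0.384],"gripper":1},{"twist":[0,0,0.001],"linear":[0.001,-0.042,0.384],"gripper":1}]' 35
python3 - <<'E'
from h import *
t=np.array([472.7,-154,155.3]); print(*delta(t-32*a,Rl)); s=ctrl.state(); print(s['ft_torque'].round(3),s['q'].round(2))
E
```

```text
time_s: 4.45
tool_pos: [487.8, -153.8, 124.4]
ee_rot: [2.665, -0.003, 1.551]
wrist_force: [-0.1, -1.5, -0.0]
finger_gap: 95.2
grip_force: 0.0
[-0.001   0.0017 -0.0048] [-0.0005 -0.0004 -0.0002]
[-0.076  0.317  0.005] [-0.56  0.38  2.23  1.13  0.27 -1.61]
```

```bash
python3 -m crank '[{"twist":[0,0,0],"linear":[0,0,0],"gripper":-1},{"twist":[0,0,0],"linear":[0,0,0],"gripper":-1},{"twist":[0,0,0],"linear":[0,0,0],"gripper":-1},{"twist":[0,0,0],"linear":[0,0,0],"gripper":-1},{"twist":[0,0,0],"linear":[0,0,0],"gripper":-1}]' 35
python3 -c "
from h import *
s=ctrl.state(); print((R.from_euler('xyz',s['ee_rot']).inv().apply(s['ft_torque'])).round(3),s['q'].round(2))"
```

```text
time_s: 5.08
tool_pos: [486.1, -154.0, 124.7]
ee_rot: [2.665, -0.001, 1.549]
wrist_force: [0.8, 0.1, -0.8]
finger_gap: 50.7
grip_force: 0.0
[ 0.309 -0.132 -0.054] [-0.57  0.38  2.23  1.13  0.27 -1.61]
```

```bash
python3 -m crank '[{"twist":[0,0,0],"linear":[0,0,0],"gripper":-1},{"twist":[0,0,0],"linear":[0,0,0],"gripper":-1},{"twist":[0,0,0],"linear":[0,0,0],"gripper":-1}]' 35
python3 -c "
from h import *
s=ctrl.state(); print((R.from_euler('xyz',s['ee_rot']).inv().apply(s['ft_torque'])).round(3),s['q'].round(2))"
python3 -m crank '[{"twist":[0,0,0.02],"linear":[0,0,0],"gripper":-1},{"twist":[0,0,0.04],"linear":[0,0,0],"gripper":-1},{"twist":[0,0,0.057],"linear":[0,0,0],"gripper":-1},{"twist":[0,0,0.057],"linear":[0,0,0],"gripper":-1},{"twist":[0,0,0.057],"linear":[0,0,0],"gripper":-1}]'
python3 -c "
from h import *
s=ctrl.state(); print((R.from_euler('xyz',s['ee_rot']).inv().apply(s['ft_torque'])).round(3),s['q'].round(2),delta(s['tool_pos'],Rl))"
```

```text
time_s: 5.45
tool_pos: [486.3, -154.0, 124.6]
ee_rot: [2.665, -0.001, 1.549]
wrist_force: [0.9, -0.3, 2.3]
finger_gap: 43.4
grip_force: 35.0
[-0.145 -0.068 -0.044] [-0.57  0.38  2.23  1.13  0.27 -1.61]
time_s: 6.08
tool_pos: [486.5, -154.3, 124.7]
ee_rot: [2.691, -0.161, 1.23]
wrist_force: [4.0, -2.1, 3.5]
finger_gap: 44.2
grip_force: 35.0
[-0.956 -0.072 -0.471] [-0.57  0.38  2.23  1.13  0.27 -1.25] (array([0., 0., 0.]), array([-0.0005,  0.0001, -0.0569]))
```

```bash
python3 -m crank '[{"twist":[0,0,-0.029],"linear":[0,0,0],"gripper":-1},{"twist":[0,0,-0.057],"linear":[0,0,0],"gripper":-1},{"twist":[0,0,-0.057],"linear":[0,0,0],"gripper":-1},{"twist":[0,0,-0.057],"linear":[0,0,0],"gripper":0.5},{"twist":[0,0,-0.057],"linear":[0,0,0],"gripper":0.5}]'
python3 -m crank '[{"twist":[0,0,0],"linear":[0,0,0],"gripper":0.5},{"twist":[0,0,0],"linear":[0,0,0],"gripper":0.5},{"twist":[0,0,0],"linear":[0,0,-0.06],"gripper":0.5},{"twist":[0,0,0],"linear":[0,0,-0.13],"gripper":0.5},{"twist":[0,0,0],"linear":[0,0,-0.13],"gripper":0.5}]'
python3 - <<'E'
from h import *
m=ctrl.camera_model("wrist"); img,d=ctrl.read_camera("wrist"); save("w3",img); fitcaps("wrist",img,d,m)
m=ctrl.camera_model("top"); img,d=ctrl.read_camera("top"); save("t3",img); fitcaps("top",img,d,m)
t=np.array([471.1,-245.2,155.3]); print(*delta(t+30*a,Rl)); print(ctrl.state()['q'].round(2))
E
```

```text
time_s: 6.7
tool_pos: [485.6, -153.6, 124.0]
ee_rot: [2.667, -0.003, 1.548]
wrist_force: [-0.8, 0.2, -1.3]
finger_gap: 58.4
grip_force: 0.0
time_s: 7.32
tool_pos: [456.2, -153.6, 183.9]
ee_rot: [2.663, 0.0, 1.549]
wrist_force: [-0.3, -0.1, 0.2]
finger_gap: 71.2
grip_force: 0.0
wrist [311. 264.] 4077 circle ctr [ 471.  -153.4  154.9] r 21.7 n [-0.483  0.012  0.875]
wrist [221. 300.] 405 circle ctr [ 412.  -150.8  184.7] r 11.3 n [0.729 0.122 0.674]
wrist [312. 384.] 1019 circle ctr [ 470.8 -238.   155. ] r 20.3 n [-0.462  0.025  0.887]
top [200. 252.] 95 circle ctr [ 471.9 -159.6  155.3] r 19.8 n [-0.477 -0.059  0.877]
top [243. 254.] 242 circle ctr [ 472.3 -246.9  155.9] r 21.9 n [-0.467  0.004  0.884]
top [291. 256.] 241 circle ctr [ 471.1 -337.5  155.9] r 21.8 n [-0.468  0.014  0.883]
[-0.1829  0.0048  0.0028] [-0.0006  0.     -0.0004]
[-0.61  0.23  2.23  0.76  0.38 -1.26]
```

```bash
python3 -m crank '[{"twist":[0,0,0],"linear":[-0.1,0.005,0],"gripper":0.5},{"twist":[0,0,0],"linear":[-0.183,0.005,0.0],"gripper":0.5},{"twist":[0,0,0],"linear":[-0.183,0.005,0.0],"gripper":0.5},{"twist":[0,0,0],"linear":[-0.183,0.005,0.07],"gripper":0.5},{"twist":[0,0,0],"linear":[-0.183,0.005,0.127],"gripper":0.5}]' 35
python3 -m crank '[{"twist":[0,0,0],"linear":[0,0,0],"gripper":0.5},{"twist":[0,0,0],"linear":[0,0,0],"gripper":-1},{"twist":[0,0,0],"linear":[0,0,0],"gripper":-1},{"twist":[0,0,0],"linear":[0,0,0],"gripper":-1},{"twist":[0,0,0],"linear":[0,0,0],"gripper":-1}]' 35
python3 -m crank '[{"twist":[0,0,0],"linear":[0,0,0],"gripper":-1},{"twist":[0,0,0],"linear":[0,0,0],"gripper":-1}]' 35
python3 -c "
from h import *
s=ctrl.state(); print((R.from_euler('xyz',s['ee_rot']).inv().apply(s['ft_torque'])).round(3),s['q'].round(2))"
```

```text
time_s: 8.05
tool_pos: [485.8, -244.5, 125.0]
ee_rot: [2.667, -0.002, 1.549]
wrist_force: [0.1, -0.6, 0.4]
finger_gap: 71.7
grip_force: 0.0
time_s: 8.68
tool_pos: [485.7, -245.7, 127.5]
ee_rot: [2.665, -0.001, 1.549]
wrist_force: [-1.2, -0.1, 5.3]
finger_gap: 43.3
grip_force: 35.0
time_s: 8.93
tool_pos: [485.8, -245.7, 127.5]
ee_rot: [2.665, -0.001, 1.549]
wrist_force: [-2.4, 0.9, 6.9]
finger_gap: 43.2
grip_force: 35.0
[ 0.144 -0.007 -0.047] [-0.74  0.41  2.13  0.96  0.38 -1.59]
```

```bash
python3 -m crank '[{"twist":[0,0,0.02],"linear":[0,0,0],"gripper":-1},{"twist":[0,0,0.04],"linear":[0,0,0],"gripper":-1},{"twist":[0,0,0.057],"linear":[0,0,0],"gripper":-1},{"twist":[0,0,0.057],"linear":[0,0,0],"gripper":-1},{"twist":[0,0,0.057],"linear":[0,0,0],"gripper":-1}]'
python3 -c "
from h import *
s=ctrl.state(); print((R.from_euler('xyz',s['ee_rot']).inv().apply(s['ft_torque'])).round(3),s['q'].round(2),delta(s['tool_pos'],Rl))"
```

```text
time_s: 9.55
tool_pos: [485.9, -245.7, 127.5]
ee_rot: [2.691, -0.162, 1.228]
wrist_force: [-1.8, 0.7, 7.5]
finger_gap: 43.6
grip_force: 35.0
[0.05  0.02  0.021] [-0.74  0.41  2.13  0.96  0.38 -1.23] (array([0., 0., 0.]), array([-0.0005,  0.0002, -0.0573]))
```

```bash
python3 -m crank '[{"twist":[0,0,0],"linear":[0,0,0],"gripper":0.5},{"twist":[0,0,0],"linear":[0,0,0],"gripper":0.5},{"twist":[0,0,0],"linear":[0,0,0],"gripper":0.5},{"twist":[0,0,-0.02],"linear":[0,0,-0.06],"gripper":0.5},{"twist":[0,0,-0.057],"linear":[0,0,-0.13],"gripper":0.5}]'
python3 -m crank '[{"twist":[0,0,-0.01],"linear":[0,0,0],"gripper":0.5}]'
python3 - <<'E'
from h import *
m=ctrl.camera_model("wrist"); img,d=ctrl.read_camera("wrist"); save("w4",img); fitcaps("wrist",img,d,m)
m=ctrl.camera_model("top"); i2,d=ctrl.read_camera("top"); fitcaps("top",i2,d,m)
w3=cv2.imread("pics/w3.png")
cv2.imwrite("pics/v4.png",cv2.resize(cv2.hconcat([w3[170:420,210:410],img[170:420,210:410,::-1]]),None,fx=2,fy=2))
t=np.array([469.5,-337.3,155.3]); print(*delta(t+30*a,Rl)); print(ctrl.state()['q'].round(2))
E
```

```text
time_s: 10.18
tool_pos: [455.3, -244.6, 184.6]
ee_rot: [2.668, -0.021, 1.514]
wrist_force: [0.1, -0.1, -0.3]
finger_gap: 71.1
grip_force: 0.0
time_s: 10.3
tool_pos: [455.6, -245.3, 186.5]
ee_rot: [2.664, 0.011, 1.568]
wrist_force: [0.4, 0.5, -0.1]
finger_gap: 71.2
grip_force: 0.0
wrist [305.  86.] 4005 circle ctr [ 470.8 -153.8  154.7] r 21.5 n [-0.485  0.011  0.874]
wrist [309. 264.] 4098 circle ctr [ 470.9 -245.5  155.5] r 21.7 n [-0.461  0.006  0.887]
wrist [222. 299.] 398 circle ctr [ 411.3 -243.4  187.4] r 11.4 n [0.718 0.084 0.691]
wrist [306. 384.] 1104 circle ctr [ 469.  -329.7  155. ] r 20.2 n [-0.469  0.081  0.879]
top [193. 252.] 264 circle ctr [ 472.  -154.5  155. ] r 21.5 n [-0.476 -0.009  0.879]
top [291. 256.] 235 circle ctr [ 470.9 -337.8  156. ] r 21.6 n [-0.473 -0.04   0.88 ]
[-0.1841 -0.0029  0.0071] [-0.0006  0.0001  0.0026]
[-0.79  0.28  2.13  0.74  0.5  -1.41]
```

View pics/v4.png

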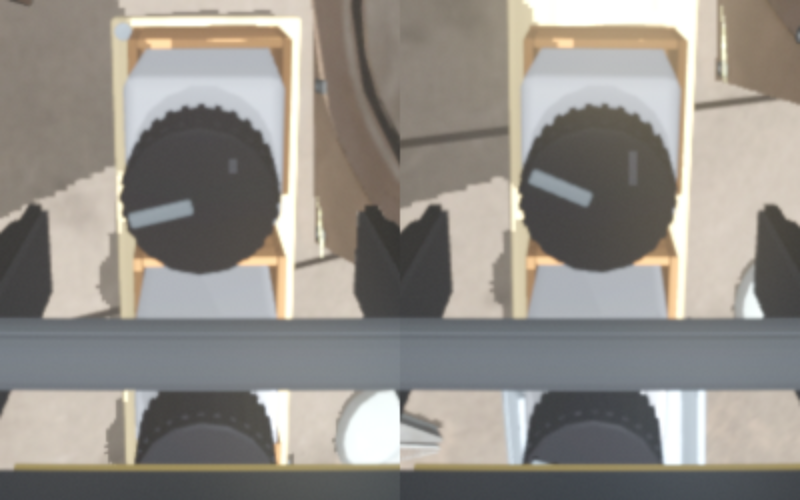

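```bash
python3 -m crank '[{"twist":[0,0,0.003],"linear":[-0.1,-0.003,0.005],"gripper":0.5},{"twist":[0,0,0.003],"linear":[-0.184,-0.003,0.007],"gripper":0.5},{"twist":[0,0,0.003],"linear":[-0.184,-0.003,0.007],"gripper":0.5},{"twist":[0,0,0.003],"linear":[-0.184,-0.003,0.07],"gripper":0.5},{"twist":[0,0,0.003],"linear":[-0.184,-0.003,0.131],"gripper":0.5}]' 35
python3 -m crank '[{"twist":[0,0,0],"linear":[0,0,0],"gripper":0.5},{"twist":[0,0,0],"linear":[0,0,0],"gripper":-1},{"twist":[0,0,0],"linear":[0,0,0],"gripper":-1},{"twist":[0,0,0],"linear":[0,0,0],"gripper":-1},{"twist":[0,0,0],"linear":[0,0,0],"gripper":-1}]' 35
python3 -m crank '[{"twist":[0,0,0],"linear":[0,0,0],"gripper":-1},{"twist":[0,0,0],"linear":[0,0,0],"gripper":-1}]' 35
python3 -c "
from h import *
s=ctrl.state(); print((R.from_euler('xyz',s['ee_rot']).inv().apply(s['ft_torque'])).round(3),s['q'].round(2),*delta(np.array([469.5,-337.3,155.3])-32*a,Rl))"
```

```text
time_s: 11.02
tool_pos: [484.2, -336.7, 125.3]
ee_rot: [2.666, -0.003, 1.547]
wrist_force: [1.0, 0.6, -0.8]
finger_gap: 71.2
grip_force: 0.0
time_s: 11.65
tool_pos: [484.1, -337.7, 127.0]
ee_rot: [2.665, -0.001, 1.548]
wrist_force: [-1.9, -0.9, 5.4]
finger_gap: 43.2
grip_force: 35.0
time_s: 11.9
tool_pos: [484.2, -337.8, 127.0]
ee_rot: [2.665, -0.001, 1.548]
wrist_force: [-1.6, 1.4, 7.3]
finger_gap: 43.5
grip_force: 35.0
[ 0.167  0.046 -0.065] [-0.89  0.47  2.    0.84  0.49 -1.58] [0.0003 0.0001 0.0002] [-0.0005  0.0001 -0.0005]
```

Now twist, read the moment, untwist, release and retract.

```bash
python3 -m crank '[{"twist":[0,0,0.02],"linear":[0,0,0],"gripper":-1},{"twist":[0,0,0.04],"linear":[0,0,0],"gripper":-1},{"twist":[0,0,0.057],"linear":[0,0,0],"gripper":-1},{"twist":[0,0,0.057],"linear":[0,0,0],"gripper":-1},{"twist":[0,0,0.057],"linear":[0,0,0],"gripper":-1}]'
python3 -c "
from h import *
s=ctrl.state(); print((R.from_euler('xyz',s['ee_rot']).inv().apply(s['ft_torque'])).round(3),s['q'].round(2),delta(s['tool_pos'],Rl))"
python3 -m crank '[{"twist":[0,0,-0.029],"linear":[0,0,0],"gripper":-1},{"twist":[0,0,-0.057],"linear":[0,0,0],"gripper":-1},{"twist":[0,0,-0.057],"linear":[0,0,0],"gripper":-1},{"twist":[0,0,-0.057],"linear":[0,0,0],"gripper":0.5},{"twist":[0,0,-0.057],"linear":[0,0,0],"gripper":0.5}]'
python3 -m crank '[{"twist":[0,0,0],"linear":[0,0,0],"gripper":0.5},{"twist":[0,0,0],"linear":[0,0,0],"gripper":0.5},{"twist":[0,0,0],"linear":[0,0,-0.06],"gripper":0.5},{"twist":[0,0,0],"linear":[0,0,-0.13],"gripper":0.5},{"twist":[0,0,0],"linear":[0,0,-0.13],"gripper":0.5}]'
python3 - <<'E'
from h import *
m=ctrl.camera_model("wrist"); img,d=ctrl.read_camera("wrist"); save("w5",img); fitcaps("wrist",img,d,m)
t=np.array([471.1,-245.6,155.3]); print(*delta(t+30*a,Rl)); print(ctrl.state()['q'].round(2))
# tray and surroundings from the first top/scene frames
for c in ("top","scene"):
    i,d=ctrl.read_camera(c); k=ctrl.cut_out(c,"tray")[0]; P=mask_pts(c,k["mask"],d); r=P[(P[:,2]>18)&(P[:,2]<32)]
    b=cv2.minAreaRect(r[:,:2].astype(np.float32)); print(c,k["confidence"],b, "floor",np.median(P[P[:,2]<12],0))
    Q=mask_pts(c,d>0,d); Q=Q[(Q[:,2]>170)&(Q[:,1]<-330)&(Q[:,1]>-560)&(Q[:,0]>540)]
    for lo in range(540,760,20):
        z=Q[(Q[:,0]>=lo)&(Q[:,0]<lo+20)]
        if len(z): print(lo,len(z),z.min(0).round(),z.max(0).round())
E
```

```text
time_s: 12.52
tool_pos: [484.5, -338.2, 127.2]
ee_rot: [2.69, -0.161, 1.228]
wrist_force: [0.6, -2.2, 6.1]
finger_gap: 43.6
grip_force: 35.0
[-0.299 -0.12  -0.42 ] [-0.88  0.47  2.    0.84  0.49 -1.22] (array([0., 0., 0.]), array([-0.0004,  0.0003, -0.0573]))
time_s: 13.15
tool_pos: [483.9, -337.3, 126.2]
ee_rot: [2.666, -0.002, 1.548]
wrist_force: [0.9, 0.1, 0.3]
finger_gap: 58.2
grip_force: 0.0
time_s: 13.78
tool_pos: [454.1, -337.5, 185.9]
ee_rot: [2.664, 0.001, 1.548]
wrist_force: [-0.0, -0.3, -0.0]
finger_gap: 71.6
grip_force: 0.0
wrist [308.  96.] 5441 circle ctr [ 471.  -245.8  155.3] r 21.7 n [-0.468  0.009  0.884]
wrist [311. 264.] 4048 circle ctr [ 470.2 -337.7  155.7] r 21.5 n [-0.46   0.009  0.888]
wrist [222. 299.] 406 circle ctr [ 411.  -335.1  184.9] r 11.6 n [0.735 0.033 0.677]
[ 0.1838 -0.001   0.0059] [-0.0005  0.0002 -0.0005]
[-0.93  0.36  2.    0.7   0.6  -1.46]
top 0.65 ((550.2379760742188, -445.2434997558594), (110.49853515625, 109.84552001953125), 2.422234296798706) floor [ 549.5934632  -445.00672285    6.13874431]
640 20 [ 658. -382.  313.] [ 660. -378.  341.]
660 1102 [ 660. -560.  217.] [ 680. -330.  361.]
680 2072 [ 680. -560.  172.] [ 700. -330.  365.]
700 1927 [ 700. -560.  174.] [ 720. -330.  366.]
720 1914 [ 720. -560.  349.] [ 740. -330.  365.]
740 1909 [ 740. -560.  349.] [ 760. -330.  365.]
scene 0.77 ((546.0128173828125, -448.3671569824219), (111.55878448486328, 110.85890197753906), 0.23301544785499573) floor [ 516.34155262 -404.27746231    5.61790295]
```

```bash
python3 -m crank '[{"twist":[0,0,0],"linear":[0.1,-0.001,0.003],"gripper":0.5},{"twist":[0,0,0],"linear":[0.184,-0.001,0.006],"gripper":0.5},{"twist":[0,0,0],"linear":[0.184,-0.001,0.006],"gripper":0.5},{"twist":[0,0,0],"linear":[0.184,-0.001,0.07],"gripper":0.5},{"twist":[0,0,0],"linear":[0.184,-0.001,0.13],"gripper":0.5}]' 40
python3 -m crank '[{"twist":[0,0,0],"linear":[0,0,0],"gripper":0.5},{"twist":[0,0,0],"linear":[0,0,0],"gripper":-1},{"twist":[0,0,0],"linear":[0,0,0],"gripper":-1},{"twist":[0,0,0],"linear":[0,0,0],"gripper":-1},{"twist":[0,0,0],"linear":[0,0,0],"gripper":-1}]' 40
python3 -m crank '[{"twist":[0,0,0],"linear":[0,0,0],"gripper":-1},{"twist":[0,0,0],"linear":[0,0,0],"gripper":-1},{"twist":[0,0,0],"linear":[0,0,-0.03],"gripper":-1},{"twist":[0,0,0],"linear":[0,0,-0.06],"gripper":-1}]' 40
python3 -m crank '[{"twist":[0,0,0],"linear":[0,0,-0.06],"gripper":-1},{"twist":[0,0,0],"linear":[0,0,-0.12],"gripper":-1},{"twist":[0,0,0],"linear":[0,0,-0.19],"gripper":-1},{"twist":[0,0,0],"linear":[0,0,-0.26],"gripper":-1},{"twist":[0,0,0],"linear":[0,0,-0.26],"gripper":-1}]'
python3 - <<'E'
from h import *
Ru=R.from_matrix(np.c_[[0,1,0],[1,0,0],[0,0,-1.]])
print(ctrl.state()['q'].round(2))
for w in ([470,-340,330],[544,-446,300],[544,-446,115]): print(*delta(w,Ru))
E
```

```text
time_s: 14.65
tool_pos: [486.4, -246.4, 125.3]
ee_rot: [2.665, -0.001, 1.548]
wrist_force: [0.0, -0.3, -0.3]
finger_gap: 71.2
grip_force: 0.0
time_s: 15.28
tool_pos: [485.7, -245.7, 126.9]
ee_rot: [2.665, -0.001, 1.548]
wrist_force: [-2.4, -0.4, 5.9]
finger_gap: 43.5
grip_force: 40.0
time_s: 15.78
tool_pos: [471.7, -245.1, 153.0]
ee_rot: [2.666, -0.002, 1.548]
wrist_force: [2.7, 0.7, -2.6]
finger_gap: 43.5
grip_force: 40.0
time_s: 16.4
tool_pos: [412.0, -244.4, 270.0]
ee_rot: [2.663, 0.001, 1.548]
wrist_force: [0.1, 0.0, -2.7]
finger_gap: 43.0
grip_force: 40.0
[-0.88  0.1   2.08  0.56  0.72 -1.23]
[-0.1885  0.162  -0.051 ] [ 0.0761  0.001  -0.0036]
[-0.397   0.27    0.0728] [ 0.0761  0.001  -0.0036]
[-0.3967  0.0998  0.4013] [ 0.0761  0.001  -0.0036]
```

```bash
python3 -m crank '[{"twist":[0.02,0,0],"linear":[-0.05,0.05,-0.06],"gripper":-1},{"twist":[0.04,0,-0.002],"linear":[-0.12,0.1,-0.06],"gripper":-1},{"twist":[0.06,0.001,-0.004],"linear":[-0.188,0.162,-0.051],"gripper":-1},{"twist":[0.076,0.001,-0.004],"linear":[-0.25,0.195,-0.02],"gripper":-1},{"twist":[0.076,0.001,-0.004],"linear":[-0.32,0.23,0.025],"gripper":-1}]'
python3 - <<'E'
from h import *
Ru=R.from_matrix(np.c_[[0,1,0],[1,0,0],[0,0,-1.]])
print(ctrl.state()['q'].round(2))
for w in ([544,-446,300],[544,-446,118]): print(*delta(w,Ru))
E
```

```text
time_s: 17.02
tool_pos: [519.2, -406.7, 307.0]
ee_rot: [-3.138, -0.004, 1.577]
wrist_force: [0.2, -0.6, -2.6]
finger_gap: 43.3
grip_force: 40.0
[-0.76  0.48  1.34  0.    1.34 -0.77]
[-0.0789  0.0492  0.0134] [-0.0005 -0.0007  0.001 ]
[-0.0804  0.0504  0.3774] [-0.0005 -0.0007  0.001 ]
```

```bash
python3 -m crank '[{"twist":[0,0,0],"linear":[-0.08,0.05,0.013],"gripper":-1},{"twist":[0,0,0],"linear":[-0.08,0.05,0.013],"gripper":-1},{"twist":[0,0,0],"linear":[-0.08,0.05,0.1],"gripper":-1},{"twist":[0,0,0],"linear":[-0.08,0.05,0.2],"gripper":-1},{"twist":[0,0,0],"linear":[-0.08,0.05,0.2],"gripper":-1}]'
python3 - <<'E'
from h import *
Ru=R.from_matrix(np.c_[[0,1,0],[1,0,0],[0,0,-1.]])
s=ctrl.state(); print(s['tool_pos'].round(1))
img,_=ctrl.read_camera("scene"); i2,_=ctrl.read_camera("wrist")
cv2.imwrite("pics/v6.png",cv2.hconcat([cv2.resize(img[150:320,180:440],(520,340)),cv2.resize(i2[120:420,180:440],(275,317)).copy() if 0 else cv2.resize(i2[120:420,180:440],(275,340))])[:,:,::-1])
print(*delta([544,-446,118],Ru))
E
```

```text
time_s: 17.65
tool_pos: [540.6, -444.3, 205.0]
ee_rot: [-3.135, -0.009, 1.575]
wrist_force: [-0.4, 0.8, -1.4]
finger_gap: 43.2
grip_force: 40.0
[ 540.6 -444.3  205. ]
[-0.0002  0.0038  0.1849] [-0.0002 -0.0003  0.0006]
```

View pics/v6.png

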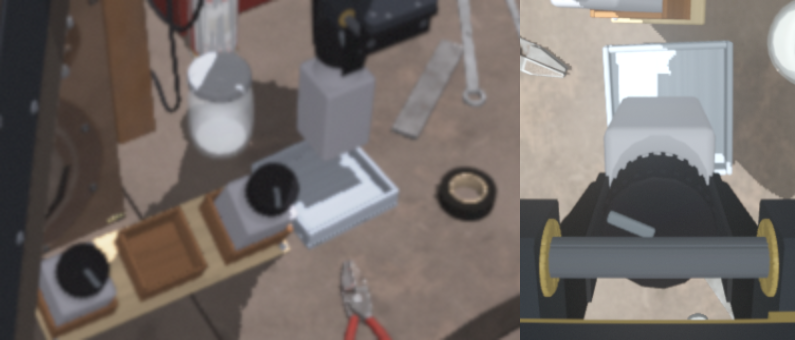

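```bash
python3 -m crank '[{"twist":[0,0,0],"linear":[0,0.002,0.06],"gripper":-1},{"twist":[0,0,0],"linear":[0,0.003,0.12],"gripper":-1},{"twist":[0,0,0],"linear":[0,0.003,0.16],"gripper":-1},{"twist":[0,0,0],"linear":[0,0.003,0.17],"gripper":-1},{"twist":[0,0,0],"linear":[0,0.003,0.17],"gripper":-1}]'
python3 -m crank '[{"twist":[0,0,0],"linear":[0,0,0.005],"gripper":-1},{"twist":[0,0,0],"linear":[0,0,0.01],"gripper":-1},{"twist":[0,0,0],"linear":[0,0,0.01],"gripper":-1}]'
```

```text
time_s: 18.38
tool_pos: [543.6, -446.5, 126.3]
ee_rot: [3.141, -0.001, 1.574]
wrist_force: [-0.8, -0.5, -2.8]
finger_gap: 43.2
grip_force: 40.0
time_s: 18.75
tool_pos: [543.0, -446.0, 119.7]
ee_rot: [-3.14, -0.002, 1.574]
wrist_force: [0.6, -0.6, -1.7]
finger_gap: 43.3
grip_force: 40.0
```

```bash
python3 -m crank '[{"twist":[0,0,0],"linear":[0,0,0.004],"gripper":-1},{"twist":[0,0,0],"linear":[0,0,0.008],"gripper":-1},{"twist":[0,0,0],"linear":[0,0,0.008],"gripper":-1}]'
python3 -m crank '[{"twist":[0,0,0],"linear":[0,0,0.003],"gripper":-1},{"twist":[0,0,0],"linear":[0,0,0.003],"gripper":-1}]'
```

```text
time_s: 19.12
tool_pos: [543.0, -446.0, 115.3]
ee_rot: [-3.14, -0.002, 1.574]
wrist_force: [0.2, 0.6, -2.7]
finger_gap: 43.6
grip_force: 40.0
time_s: 19.38
tool_pos: [543.2, -446.4, 114.7]
ee_rot: [-3.141, -0.001, 1.574]
wrist_force: [0.7, -0.4, 2.7]
finger_gap: 43.6
grip_force: 40.0
```

```bash
python3 -m crank '[{"twist":[0,0,0],"linear":[0,0,0],"gripper":0.6},{"twist":[0,0,0],"linear":[0,0,0],"gripper":0.6},{"twist":[0,0,0],"linear":[0,0,0],"gripper":0.6},{"twist":[0,0,0],"linear":[0,0,0],"gripper":0.6}]'
python3 -m crank '[{"twist":[0,0,0],"linear":[0,0,-0.06],"gripper":0.6},{"twist":[0,0,0],"linear":[0,0,-0.16],"gripper":0.6},{"twist":[0,0,0],"linear":[0,0,-0.26],"gripper":0.6},{"twist":[0,0,0],"linear":[0,0,-0.3],"gripper":0.6},{"twist":[0,0,0],"linear":[0,0,-0.3],"gripper":0.6}]'
python3 - <<'E'
from h import *
m=ctrl.camera_model("wrist"); i2,d2=ctrl.read_camera("wrist"); img,d=ctrl.read_camera("scene")
cv2.imwrite("pics/v7.png",cv2.hconcat([cv2.resize(img[150:320,180:440],(440,340)),cv2.resize(i2,(355,340))])[:,:,::-1])
fitcaps("scene",img,d,ctrl.camera_model("scene"))
for k in ctrl.cut_out("wrist","bottle_1")[:3]:
    P=mask_pts("wrist",k["mask"],d2,m); t=P[P[:,2]>138]; print(round(k["confidence"],2),len(t),t.mean(0).round(1) if len(t) else "",P[:,2].max().round(1))
E
```

```text
time_s: 19.88
tool_pos: [543.0, -446.0, 114.0]
ee_rot: [-3.14, -0.002, 1.574]
wrist_force: [-0.1, 0.4, -0.6]
finger_gap: 74.8
grip_force: 0.0
time_s: 20.5
tool_pos: [543.5, -446.6, 265.6]
ee_rot: [3.141, 0.0, 1.574]
wrist_force: [0.5, 0.5, -0.4]
finger_gap: 76.2
grip_force: 0.0
scene [315. 244.] 247 circle ctr [ 469.2 -339.   154.2] r 21.3 n [-0.447 -0.025  0.894]
scene [220. 285.] 288 circle ctr [ 469.  -154.2  152.9] r 21.5 n [-0.47   0.061  0.88 ]
0.95 4049 [ 479.1 -339.5  154.8] 166.4
0.65 2575 [ 544.3 -446.3  146.2] 150.1
0.59 2569 [ 544.4 -446.2  146.2] 150.1
```

View pics/v7.png

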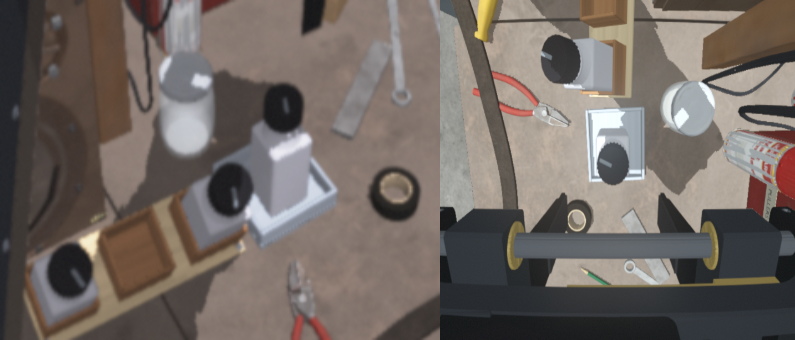

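The picture shows the loose-capped bottle standing upright in the tray, with its cap at about (284,105). The other two bottles are seated in the rack, the bystanders have not moved and the gripper is clear.

```bash
python3 -c "
from plant import ctrl
print(ctrl.job_done())"
```

```text
the job is handed in; nothing more can be done
None
```

I tried all three caps from left to right: the middle bottle's was the loose one, it now stands upright in the tray, the other two are still seated in the rack, and I handed the job in at about 20 s (no verdict came back).

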